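# Snug up the food warmer's port plug and cap it

### The arm

A 6-joint arm with a two-finger parallel gripper is mounted at the origin on the work surface. World frame = base frame: x ahead of the robot, y to its left, z up, the work surface at z = 0. Lengths are in m, angles in rad, forces in N, time in s.
With the tool pointing down it reaches from about 0.3 to 0.875 m from the base axis. Payload 4.2 kg.
Tool frame: the origin (TCP) lies on the front face of the gripper's body, between the roots of the fingers; the fingertips stand 73 mm ahead of it and the grasp point (between the pads) lies bot.hold_point_z ahead of it (bot.hold_point_z is the distance from the TCP to the grasp point, in m); z points along the fingers, y is the line along which they close (so a half turn about z gives the same grasp; the last joint's range is limited). The gripper opens to 85 mm and grips with 20 to 120 N. Pads are 22 mm wide; open, the fingers measure 114 mm over their backs; the gripper's body (76 mm by 85 mm) begins 54 mm behind the grasp point. The pads swing forward as they close: fully open they stand 13 mm farther back than shut.
Start: joints at [1.26, 0.32, 1.565, -0, 1.257, -0.02], TCP at [0.165, 0.551, 0.304] pointing down, gripper open.
Joint ranges: [-3.11, 3.11], [-0.84, 2.01], [0.21, 2.61], [-1.34, 4.49], [0.05, 2.63], [-2.56, 2.56]. Speed limits (rad/s): [2.57, 2.57, 3.14, 3.14, 3.14, 3.14].

### API

Orientations are given as a rotation vector (axis times angle).
In Python, from workcell import bot, imaging, job_done gives the robot as it stands.
- The arm moves only by the tool drive_tool, never from a script. Its argument "deltas" is a list of rows, each an object with "translation": the shift along the tool's x, y, z in mm, a list of three; "twist": the turn, a rotation vector about the tool's x, y, z in rad, a list of three. In form: [{"translation": [x, y, z], "twist": [ax, ay, az]}, ...]. A call has 1 to 8 rows; each row is the pose to reach, as a shift and turn from the pose commanded when the call began, along the tool's axes at that moment; what a row does not reach only later rows make up. A row lasts 1/12 s, in which the tool goes at most 41.7 mm and 7.16 degrees, less where a joint would pass 70% of its speed; a pose out of reach is approached as far as the arm can. A call with a gripper value outside its range is refused whole. "gripper" is the opening, from 0 (shut) to 1 (fully open), set as the call begins (left out, the last holds). The fingers move at their own pace and stop on an object; "newtons" is the grip in N (left out, the last holds). Time passes only in rows, so rows that repeat a pose let the fingers close. It gives the time, the measured TCP pose, the force, the opening and the grip force at its end, in the units of the state.
- bot.observe(): the state, without advancing time (a new reading comes with each control period).
- imaging.read_camera(name): name is "side" or "top"; returns a dict with "img" (400x640x3 uint8, red, green, blue), "intrinsics" (3x3 intrinsics, pixels), "R" (3x3) and "t" (3): a world point X has camera coordinates R X + t. Camera axes: x right, y down, z forward; pixel columns grow to the right and rows downward; lengths in m; the calibration is good to about 2 mm. A picture is of the moment at which its call begins. There is no depth.
- job_done(): hands the job in; it is judged then, once.
The state is a dict: "clock": time; "q": joint angles; "joint_vel": joint speeds; "joint_efforts": joint torques, N m; "tool_pos": TCP position; "eef_rot": TCP orientation; "wrist_force": force on the tool from outside, world axes, zero at the start; "wrist_torque": the same for the moment, N m; "width": opening from 0.0 (shut) to 1.0 (fully open); "finger_force": force on a finger pad.
Only numpy, scipy, OpenCV 4.12 (cv2) and the standard library are available. Lean on these libraries where they do the work, as an engineer would, in place of code of your own. Each camera call takes 0.05 s, during which the arm holds its last target. There are 200 camera calls.

### The job

The brass tapered plug in the descaling port on top of the steel food warmer is only finger-started: turn it clockwise by its wing until it goes snug, firmly tight at about 0.45 N m, but do not overtighten it or the taper will strip. Then set the red splash cap upright over the plug, down on the warmer's deck, and let go. Leave everything else on the counter as it is.

Things in the scene. Friction and masses are not known exactly. Their poses are not given: they have to be found in the camera images.
- plug_grip (a point): Centre of the brass plug's wing, an upright plate 44 mm long (point x axis), 10 mm thick (y), 42 mm tall (z, up), centre 35 mm above the warmer's deck. Grip it across its thickness, 20 to 40 N. The 14 mm under it are a round shank 29 mm across in a steel collar 40 mm across and 8 mm tall. Clockwise from above tightens; it sinks 1 mm per radian and holds when let go (springs back 0.3 rad at most).
- plug: The brass tapered plug; origin on its axis at deck height, z up, x along the wing. It runs with 0.08 N m until its taper bites, 0.4 to 2.6 rad from the start (hidden, differs each time). Then the torque while turning jumps to 0.23 N m and climbs 1 N m per rad; up to 0.25 N m less is read at a standstill. Stop at about 0.45 N m, either way. It strips 0.75 rad past the bite.
- port (a point): Centre of the port on the warmer's deck, on the plug's axis, at deck height (100 mm above the counter); z up. The deck is free within 50 mm of it. The warmer is a fixed steel box 260 x 300 mm, 100 mm tall; its pan handles stand 34 mm above the deck, 128 mm from the port.
- cap_center (a point): Half-way up the loose red splash cap, standing on the counter open side down: a cup 64 mm across outside, 56 mm inside, 64 mm tall (60 mm deep inside, so it clears the plug), with a black round knob on top, 24 mm across, 34 mm tall; about 0.16 kg. The point is 49 mm above the rim; the knob's middle is 32 mm above the point; z points up.
- shaker_center (a point): Salt shaker on the warmer's deck, 40 mm across, 55 mm tall: leave it alone. Centre of it.
- beaker_rim (a point): Centre of the mouth of an empty steel beaker on the counter, 68 mm across, 85 mm tall, open side up: leave it alone.
- bowl: Steel bowl 140 mm across, 65 mm tall, origin under its centre: leave it alone.
- bottle: Yellow squeeze bottle 56 mm across, 150 mm tall, origin under its centre: leave it alone.
- scraper: Black-handled spatula lying on the counter: leave it alone.
- potato0: Potato, about 50 mm, on the green board: leave it alone.
- potato1: Potato, about 60 mm, on the green board: leave it alone.
- potato2: Potato, about 50 mm, on the green board: leave it alone.
Things that resemble listed ones, but are neither listed nor needed, are in the scene too. Of the things that look like the part that bears cap_center, the middle-sized one is meant.

How it is judged:
By the outcome, as a careful person would: the job done as asked, in the order asked, and still so for the second after the job is handed in, with the robot touching nothing.
It also fails if it takes over 72 s, if anything falls off the work surface, if the arm or the gripper's body presses on something with over 40 N, if the wrist force passes 120 N, or if a joint passes its speed limit or range.

## Working session

There is one attempt and no reset: what is moved stays moved. The work goes in short steps, Python scripts to look and compute and a tool call to move; the robot and the scene stay as the last step left them, time stands still between calls to the robot, and variables do not carry over. Pictures are saved under pics/ and viewed, at most 10 in all, crops included, and the job is handed in when it is done.

Besides the shell and the picture viewer there is one more tool, called after "Emit:" by a JSON object that holds its "fn" and its "kwargs". drive_tool: Moves the arm, as the interface text tells. Its arguments: {"type":"object","properties":{"deltas":{"type":"array","items":{"type":"object","properties":{"translation":{"type":"array","items":{"type":"number"}},"twist":{"type":"array","items":{"type":"number"}}}}},"gripper":{"type":"number"},"newtons":{"type":"number"}},"required":["deltas"]}

```bash
mkdir -p pics; cat > h.py <<'E'
import numpy as np, cv2
from workcell import bot, imaging, job_done
def shot(n,f):
    c=imaging.read_camera(n); cv2.imwrite(f'pics/{f}.png',cv2.cvtColor(c['img'],cv2.COLOR_RGB2BGR)); 
    np.savez(f'pics/{f}.npz',**c); return c
def ray(c,u,v):
    K,R,t=c['intrinsics'],c['R'],c['t']
    d=R.T@np.linalg.inv(K)@np.array([u,v,1.]); return -R.T@t,d
def atz(c,u,v,z):
    o,d=ray(c,u,v); return o+d*(z-o[2])/d[2]
def proj(c,X):
    p=c['R']@np.asarray(X,float)+c['t']; p=c['intrinsics']@p; return p[:2]/p[2]
E
python3 - <<'E'
from h import *
for n in('top','side'):
    c=shot(n,n+'0'); print(n,c['intrinsics'].round(1).tolist(),(-c['R'].T@c['t']).round(3),c['R'].round(3).tolist())
print(bot.observe(),bot.hold_point_z)
E
```

```text
top [[473.1, 0.0, 320.6], [0.0, 473.1, 197.3], [0.0, 0.0, 1.0]] [0.442 0.005 1.545] [[0.007, -1.0, 0.014], [-0.999, -0.007, -0.051], [0.051, -0.013, -0.999]]
side [[449.4, 0.0, 324.5], [0.0, 449.4, 198.0], [0.0, 0.0, 1.0]] [ 1.001 -1.131  1.046] [[0.926, 0.378, -0.002], [0.228, -0.562, -0.795], [-0.302, 0.736, -0.606]]
{'clock': 0.1, 'q': array([ 1.25999825e+00,  3.20207342e-01,  1.56554651e+00, -2.94528709e-05,
        1.25743096e+00, -1.99928167e-02]), 'joint_vel': array([ 0.00059311, -0.00184428, -0.00238517,  0.00081846,  0.00077146,
       -0.000273  ]), 'joint_efforts': array([ 4.98102563e-04, -4.16412592e+01, -2.34702444e+01,  1.19158153e-04,
        4.82797754e-03,  2.85682688e-06]), 'tool_pos': array([0.16477078, 0.55055418, 0.30318219]), 'eef_rot': array([-4.55139676e-01, -3.10821054e+00,  2.47388990e-03]), 'wrist_force': array([-0.0737617 ,  0.41654626,  0.46719461]), 'wrist_torque': array([-0.03348286, -0.0070319 ,  0.04160054]), 'finger_force': 0.0, 'width': 0.9989039642247458} 0.0539
```

View pics/top0.png

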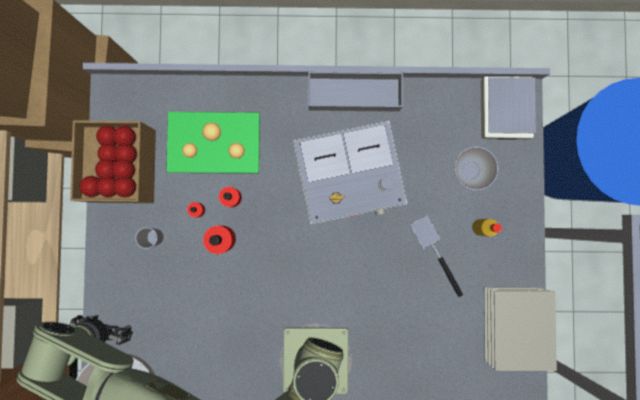

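View pics/side0.png

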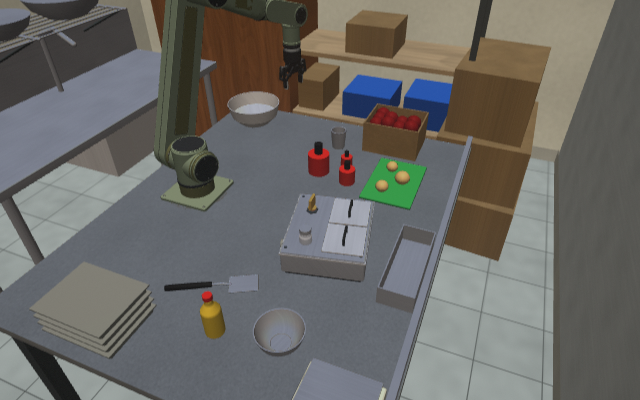

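The top view shows three red caps: small at (195,210), middle at (230,197) and large at (219,240). The apples in the crate at (110,160) are also red. The brass plug is at (336,198), with the shaker at (384,184). In the side view the plug is at (312,203), and the caps are at (318,160) large, (346,158) small and (347,175) middle. By the description I choose the middle one, and I'll check its size in a close crop.

```bash
python3 - <<'E'
from h import *
T=dict(np.load('pics/top0.npz'));S=dict(np.load('pics/side0.npz'))
def cr(c,x,y,w,h,W,H):return cv2.resize(c['img'][y:y+h,x:x+w],(W,H),interpolation=cv2.INTER_CUBIC)
a=np.vstack([np.hstack([cr(T,180,180,80,60,400,300),cr(T,310,178,80,60,400,300)]),np.hstack([cr(S,295,135,80,60,400,300),cr(S,285,185,80,60,400,300)])])
cv2.imwrite('pics/crop.png',a[:,:,::-1])
img=T['img'].astype(int);m=((img[...,0]>130)&(img[...,1]<70)&(img[...,2]<70)).astype(np.uint8)
n,_,st,ce=cv2.connectedComponentsWithStats(m)
for s,k in zip(st[1:],ce[1:]):
    if s[4]>60: print(s,k.round(1),atz(T,*k,.064).round(3), 'w',s[2]*1.48/473)
E
```

```text
[ 98 128  14  14 154] [104.4 134.8] [0.708 0.665 0.064] w 0.04380549682875264
[115 128  14  14 151] [121.4 134.9] [0.709 0.612 0.064] w 0.04380549682875264
[ 99 146  14  13 140] [105.6 152.1] [0.654 0.66  0.064] w 0.04380549682875264
[116 147  14  12 140] [122.5 152.3] [0.654 0.607 0.064] w 0.04380549682875264
[ 97 162  14  14 150] [103.4 168.5] [0.602 0.665 0.064] w 0.04380549682875264
[114 162  14  14 156] [120.4 168.6] [0.602 0.612 0.064] w 0.04380549682875264
[ 81 179  14  14 151] [ 87.7 185.6] [0.548 0.712 0.064] w 0.04380549682875264
[ 98 180  14  13 151] [104.6 185.8] [0.548 0.66  0.064] w 0.04380549682875264
[115 180  14  13 148] [121.5 185.8] [0.548 0.607 0.064] w 0.04380549682875264
[220 188  20  19 247] [229.6 196.5] [0.518 0.27  0.064] w 0.06257928118393236
[188 203  15  14 137] [195.4 209.3] [0.477 0.376 0.064] w 0.04693446088794926
[204 226  28  27 493] [218.5 239.2] [0.384 0.303 0.064] w 0.08761099365750528
```

View pics/crop.png

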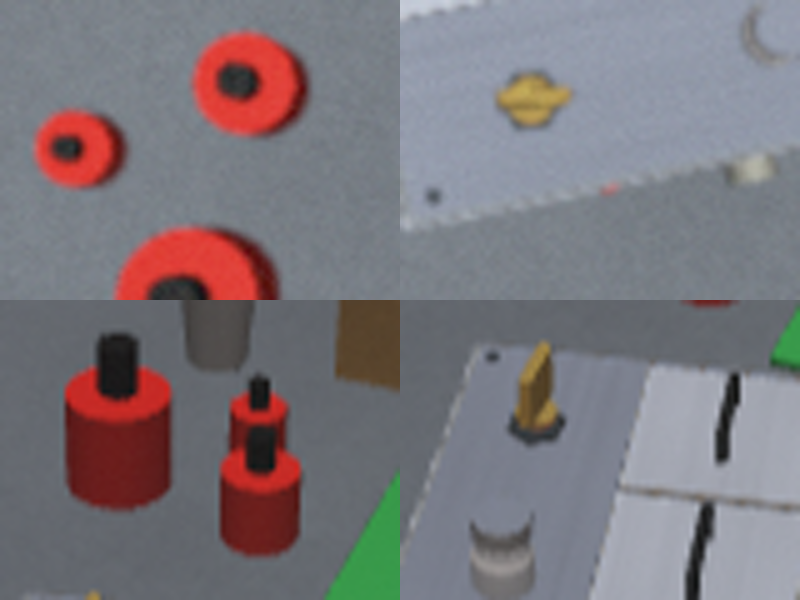

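Crop: the middle cap at top pixel (230,197) is about 63 mm wide, which matches 64 mm. Its neighbours measure about 47 and 88 mm. The wing runs from about (330,198) to (344,197) in the top view. Next I fit the poses with silhouettes in both views.

```bash
cat >> h.py <<'E'
from scipy.optimize import minimize
def cyl(r,z0,z1):
    a=np.linspace(0,2*np.pi,40); return np.array([[r*np.cos(t),r*np.sin(t),z] for z in(z0,z1) for t in a])
def box(l,w,z0,z1): return np.array([[x,y,z] for x in(-l/2,l/2) for y in(-w/2,w/2) for z in(z0,z1)])
def sil(c,parts,p,win,up=8):
    x,y,w,h=win; m=np.zeros((h*up,w*up),np.uint8)
    R=cv2.Rodrigues(np.array([0,0,p[2]]))[0]
    for P in parts:
        q=np.array([proj(c,R@v+[p[0],p[1],0]) for v in P])
        q=((q-[x,y]+.5)*up).astype(np.int32); cv2.fillConvexPoly(m,cv2.convexHull(q),1)
    return cv2.resize(m.astype(np.float32),(w,h),interpolation=cv2.INTER_AREA)
def fit(views,parts,p0s):
    # views: (cam, soft mask over window, window)
    f=lambda p:sum(((sil(c,parts,p,w)-m)**2).sum() for c,m,w in views)
    r=[minimize(f,p0,method='Nelder-Mead',options=dict(initial_simplex=np.array(p0)+np.array([[0,0,0],[.01,0,0],[0,.01,0],[0,0,.3]]))) for p0 in p0s]
    return min(r,key=lambda r:r.fun)
def brass(c,w):
    x,y,a,b=w; i=c['img'][y:y+b,x:x+a].astype(float); return np.clip((i[...,0]-i[...,2]-10)/60,0,1)
def red(c,w):
    x,y,a,b=w; i=c['img'][y:y+b,x:x+a].astype(float); return np.clip((i[...,0]-i[...,1]-15)/60,0,1)
WING=[box(.044,.010,.114,.156),cyl(.0145,.108,.114)]
E
python3 - <<'E'
from h import *
T=dict(np.load('pics/top0.npz'));S=dict(np.load('pics/side0.npz'))
wt=(325,188,25,20);ws=(300,188,25,28)
g=atz(T,337,197.5,.145);print(g)
for V in ([(T,brass(T,wt),wt),(S,brass(S,ws),ws)],[(T,brass(T,wt),wt)],[(S,brass(S,ws),ws)]):
    r=fit(V,WING,[[g[0],g[1],a] for a in(1.2,1.5,1.8,2.1)]);print('plug',r.x.round(4),r.fun)
CAP=[cyl(.032,0,.064)]
wt=(215,183,30,28);ws=(333,160,30,30)
def capm(c,w):
    x,y,a,b=w;m=red(c,w);i=c['img'][y:y+b,x:x+a].max(2);m[(i<50)]=1;return m
for V in ([(T,capm(T,wt),wt)],[(T,capm(T,wt),wt),(S,capm(S,ws)*(np.arange(30)[:,None]>8),ws)]):
    r=fit(V,[cyl(.032,0,.064),cyl(.012,.064,.098)] if len(V)>1 else CAP,[[.518,.27,0]]);print('cap',r.x.round(4),r.fun)
E
```

```text
[ 0.51277986 -0.06201301  0.145     ]
plug [ 0.515  -0.0595  1.7282] 20.031527777777775
plug [ 0.5145 -0.0595  1.6108] 4.6455859375
plug [ 0.5146 -0.0576  1.8078] 12.097383897569443
cap [0.5192 0.2763 0.1261] 32.36895833333334
cap [0.5192 0.2762 0.204 ] 126.7780859375
```

```bash
cat >> h.py <<'E'
from scipy.spatial.transform import Rotation as Ro
def rel(p,psi):
    s=bot.observe(); R=Ro.from_rotvec(s['eef_rot']); 
    c,n=np.cos(psi),np.sin(psi); G=np.array([[c,n,0],[n,-c,0],[0,0,-1.]])
    print('trans',(R.inv().apply(np.array(p)-s['tool_pos'])*1000).round(1),'twist',(R.inv()*Ro.from_matrix(G)).as_rotvec().round(3))
def st():
    s=bot.observe(); X=Ro.from_rotvec(s['eef_rot']).as_matrix()
    print('t',round(s['clock'],2),'pos',s['tool_pos'].round(4),'psi',round(np.arctan2(X[1,0],X[0,0]),3),'tilt',X[:2,2].round(3),'F',s['wrist_force'].round(1),'M',s['wrist_torque'].round(3),'w',round(s['width'],3),'ff',round(s['finger_force'],1),'q',s['q'].round(2))
E
python3 - <<'E'
from h import *
T=dict(np.load('pics/top0.npz'))
print('knob',atz(T,227.4,196,.098)); rel([.515,-.0592,.255],1.71); st()
E
```

```text
knob [0.51725569 0.27082342 0.098     ]
trans [-510.4 -483.7   49. ] twist [-1.000e-03  1.000e-03  1.141e+00]
t 0.1 pos [0.1648 0.5506 0.3032] psi 2.851 tilt [-0.    -0.002] F [-0.1  0.4  0.5] M [-0.033 -0.007  0.042] w 0.999 ff 0.0 q [ 1.26  0.32  1.57 -0.    1.26 -0.02]
```

Emit:
{"fn": "drive_tool", "kwargs": {"deltas": [{"translation":[-30,-28,0],"twist":[0,0,0]},{"translation":[-60,-57,0],"twist":[0,0,0]},{"translation":[-90,-85,0],"twist":[0,0,0]},{"translation":[-120,-114,0],"twist":[0,0,0]},{"translation":[-150,-142,0],"twist":[0,0,0]},{"translation":[-180,-171,0],"twist":[0,0,0]},{"translation":[-210,-199,0],"twist":[0,0,0]},{"translation":[-240,-228,0],"twist":[0,0,0]}], "gripper": 1}}

```text
clock: 0.77
tool_pos: [0.3297, 0.2618, 0.3038]
eef_rot: [-0.454, -3.109, 0.0]
wrist_force: [1.5, 0.3, -0.1]
width: 0.998
finger_force: 0.0
```

Emit:
{"fn": "drive_tool", "kwargs": {"deltas": [{"translation":[-30,-28,0],"twist":[0,0,0.1]},{"translation":[-60,-57,0],"twist":[0,0,0.2]},{"translation":[-90,-85,0],"twist":[0,0,0.3]},{"translation":[-120,-114,0],"twist":[0,0,0.4]},{"translation":[-150,-142,0],"twist":[0,0,0.5]},{"translation":[-180,-171,0],"twist":[0,0,0.6]},{"translation":[-210,-199,0],"twist":[0,0,0.7]},{"translation":[-240,-228,0],"twist":[0,0,0.8]}]}}

```text
clock: 1.43
tool_pos: [0.4943, -0.0256, 0.3037]
eef_rot: [-1.637, -2.681, -0.0]
wrist_force: [1.6, 1.1, 1.0]
width: 0.998
finger_force: 0.0
```

```bash
python3 -c "
from h import *
st();rel([.515,-.0592,.255],1.71)"
```

```text
t 1.43 pos [ 0.4943 -0.0256  0.3037] psi 2.045 tilt [-0.  0.] F [1.6 1.1 1. ] M [ 0.02  -0.053  0.044] w 0.998 ff 0.0 q [-0.08  0.19  1.74  0.    1.21 -0.55]
trans [-39.4   3.1  48.6] twist [-0.    -0.     0.335]
```

Emit:
{"fn": "drive_tool", "kwargs": {"deltas": [{"translation":[-10,0,10],"twist":[0,0,0.1]},{"translation":[-20,2,25],"twist":[0,0,0.2]},{"translation":[-34,3,40],"twist":[0,0,0.3]},{"translation":[-34,3,48],"twist":[0,0,0.335]},{"translation":[-34,3,48],"twist":[0,0,0.335]},{"translation":[-34,3,48],"twist":[0,0,0.335]}]}}

```text
clock: 1.93
tool_pos: [0.512, -0.0523, 0.2553]
eef_rot: [-2.053, -2.376, 0.001]
wrist_force: [-0.1, 0.2, 0.0]
width: 1.001
finger_force: 0.0
```

```bash
python3 - <<'E'
from h import *
st();rel([.515,-.0592,.191],1.71)
c=shot('side','side1')
cv2.imwrite('pics/s1c.png',cv2.resize(c['img'][120:240,250:410],(800,600),interpolation=cv2.INTER_CUBIC)[:,:,::-1])
E
```

```text
t 1.93 pos [ 0.512  -0.0523  0.2553] psi 1.717 tilt [-0.002  0.   ] F [-0.1  0.2  0. ] M [-0.069  0.008 -0.009] w 1.001 ff 0.0 q [-0.12  0.26  1.78  0.    1.1  -0.27]
trans [-7.3  2.1 64.3] twist [-0.002 -0.001  0.007]
```

View pics/s1c.png

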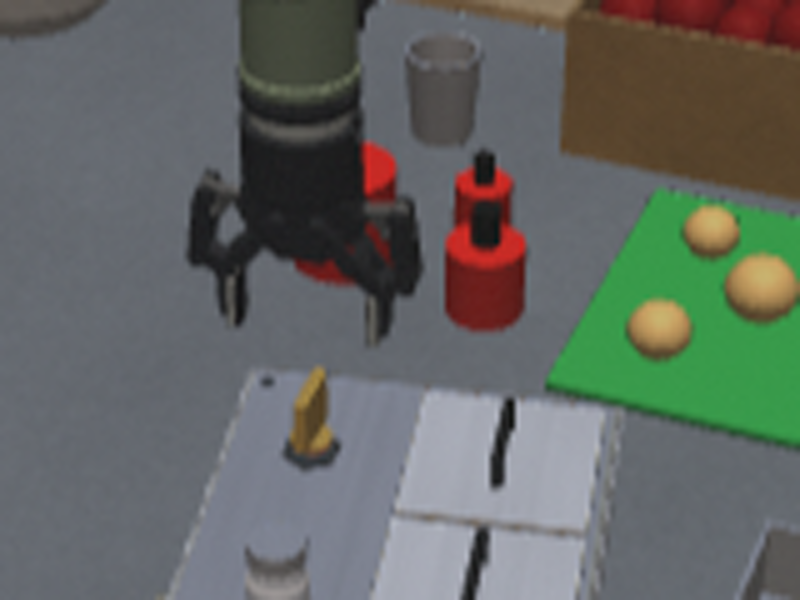

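The gripper at crop (310,300) straddles the wing at (312,410) and is lined up with it. I'm lowering it.

Emit:
{"fn": "drive_tool", "kwargs": {"deltas": [{"translation":[-7,2,20],"twist":[0,0,0]},{"translation":[-7,2,40],"twist":[0,0,0]},{"translation":[-7,2,55],"twist":[0,0,0]},{"translation":[-7,2,64],"twist":[0,0,0]},{"translation":[-7,2,64],"twist":[0,0,0]},{"translation":[-7,2,64],"twist":[0,0,0]}]}}

```text
clock: 2.48
tool_pos: [0.5155, -0.0587, 0.1925]
eef_rot: [2.053, 2.377, 0.001]
wrist_force: [-0.1, -0.4, 0.3]
width: 1.004
finger_force: 0.0
```

Emit:
{"fn": "drive_tool", "kwargs": {"deltas": [{"translation":[0,0,0]},{"translation":[0,0,0]},{"translation":[0,0,0]},{"translation":[0,0,0]},{"translation":[0,0,0]},{"translation":[0,0,0]},{"translation":[0,0,0]},{"translation":[0,0,0]}], "gripper": 0, "newtons": 32}}

```text
invalid input at $.deltas[0]: expected keys translation, twist
```

```bash
python3 -c "
from h import *
st()"
```

```text
t 2.48 pos [ 0.5155 -0.0587  0.1925] psi 1.717 tilt [ 0.001 -0.   ] F [-0.1 -0.4  0.3] M [ 0.008 -0.023 -0.018] w 1.004 ff 0.0 q [-0.14  0.33  1.86  0.    0.95 -0.28]
```

Emit:
{"fn": "drive_tool", "kwargs": {"deltas": [{"translation":[0,0,0],"twist":[0,0,0]},{"translation":[0,0,0],"twist":[0,0,0]},{"translation":[0,0,0],"twist":[0,0,0]},{"translation":[0,0,0],"twist":[0,0,0]},{"translation":[0,0,0],"twist":[0,0,0]},{"translation":[0,0,0],"twist":[0,0,0]},{"translation":[0,0,0],"twist":[0,0,0]},{"translation":[0,0,0],"twist":[0,0,0]}], "gripper": 0, "newtons": 32}}

```text
clock: 3.15
tool_pos: [0.516, -0.0587, 0.1923]
eef_rot: [2.054, 2.375, 0.003]
wrist_force: [2.9, 1.6, 1.0]
width: 0.113
finger_force: 38.1
```

```bash
python3 -c "
from h import *
st()"
```

```text
t 3.15 pos [ 0.516  -0.0587  0.1923] psi 1.715 tilt [0.002 0.001] F [2.9 1.6 1. ] M [ 0.262 -0.402 -0.089] w 0.113 ff 38.1 q [-0.14  0.33  1.86  0.    0.95 -0.28]
```

Emit:
{"fn": "drive_tool", "kwargs": {"deltas": [{"translation":[0,0,0],"twist":[0,0,0.05]},{"translation":[0,0,0.1],"twist":[0,0,0.1]},{"translation":[0,0,0.1],"twist":[0,0,0.15]},{"translation":[0,0,0.2],"twist":[0,0,0.2]},{"translation":[0,0,0.2],"twist":[0,0,0.25]},{"translation":[0,0,0.3],"twist":[0,0,0.3]},{"translation":[0,0,0.3],"twist":[0,0,0.35]},{"translation":[0,0,0.4],"twist":[0,0,0.4]}]}}

```text
clock: 3.82
tool_pos: [0.5159, -0.0587, 0.1919]
eef_rot: [2.488, 1.918, 0.002]
wrist_force: [2.7, 1.7, 1.0]
width: 0.116
finger_force: 38.2
```

```bash
python3 -c "
from h import *
st()"
```

```text
t 3.82 pos [ 0.5159 -0.0587  0.1919] psi 1.314 tilt [0.002 0.   ] F [2.7 1.7 1. ] M [ 0.366 -0.185  0.076] w 0.116 ff 38.2 q [-0.14  0.33  1.86  0.    0.95  0.12]
```

Emit:
{"fn": "drive_tool", "kwargs": {"deltas": [{"translation":[0,0,0.1],"twist":[0,0,0.05]},{"translation":[0,0,0.1],"twist":[0,0,0.1]},{"translation":[0,0,0.2],"twist":[0,0,0.15]},{"translation":[0,0,0.2],"twist":[0,0,0.2]}]}}

```text
clock: 4.15
tool_pos: [0.5157, -0.0586, 0.1917]
eef_rot: [2.667, 1.66, 0.002]
wrist_force: [1.9, 0.6, 1.5]
width: 0.115
finger_force: 38.2
```

```bash
python3 -c "
from h import *
st()"
```

```text
t 4.15 pos [ 0.5157 -0.0586  0.1917] psi 1.114 tilt [0.001 0.001] F [1.9 0.6 1.5] M [ 0.382 -0.238  0.072] w 0.115 ff 38.2 q [-0.14  0.33  1.86  0.    0.95  0.32]
```

Emit:
{"fn": "drive_tool", "kwargs": {"deltas": [{"translation":[0,0,0.1],"twist":[0,0,0.05]},{"translation":[0,0,0.1],"twist":[0,0,0.1]},{"translation":[0,0,0.2],"twist":[0,0,0.15]},{"translation":[0,0,0.2],"twist":[0,0,0.2]}]}}

```text
clock: 4.48
tool_pos: [0.5156, -0.0586, 0.1915]
eef_rot: [-2.819, -1.386, -0.002]
wrist_force: [1.2, 2.1, 1.4]
width: 0.112
finger_force: 38.4
```

```bash
python3 -c "
from h import *
st()"
```

```text
t 4.48 pos [ 0.5156 -0.0586  0.1915] psi 0.914 tilt [0.001 0.001] F [1.2 2.1 1.4] M [ 0.569 -0.068  0.317] w 0.112 ff 38.4 q [-0.14  0.33  1.86  0.    0.95  0.52]
```

The taper has bitten (0.317 N m). From here I take small steps.

Emit:
{"fn": "drive_tool", "kwargs": {"deltas": [{"translation":[0,0,0],"twist":[0,0,0.04]},{"translation":[0,0,0.1],"twist":[0,0,0.08]}]}}

```text
clock: 4.65
tool_pos: [0.5156, -0.0585, 0.1915]
eef_rot: [-2.872, -1.273, -0.002]
wrist_force: [1.3, 2.4, 4.0]
width: 0.11
finger_force: 38.6
```

```bash
python3 -c "
from h import *
st()"
```

```text
t 4.65 pos [ 0.5156 -0.0585  0.1915] psi 0.835 tilt [0.001 0.001] F [1.3 2.4 4. ] M [0.603 0.057 0.358] w 0.11 ff 38.6 q [-0.14  0.33  1.86  0.    0.95  0.6 ]
```

Emit:
{"fn": "drive_tool", "kwargs": {"deltas": [{"translation":[0,0,0],"twist":[0,0,0.03]},{"translation":[0,0,0.1],"twist":[0,0,0.06]}]}}

```text
clock: 4.82
tool_pos: [0.5155, -0.0585, 0.1914]
eef_rot: [-2.908, -1.188, -0.001]
wrist_force: [1.4, 2.7, 3.2]
width: 0.115
finger_force: 38.7
```

```bash
python3 -c "
from h import *
st()"
```

```text
t 4.82 pos [ 0.5155 -0.0585  0.1914] psi 0.776 tilt [0.001 0.001] F [1.4 2.7 3.2] M [0.597 0.021 0.443] w 0.115 ff 38.7 q [-0.14  0.33  1.86  0.    0.95  0.66]
```

0.443 N m while turning, and free running read about 0.006 low, so this is about 0.45. Releasing.

Emit:
{"fn": "drive_tool", "kwargs": {"deltas": [{"translation":[0,0,0],"twist":[0,0,0]},{"translation":[0,0,0],"twist":[0,0,0]},{"translation":[0,0,0],"twist":[0,0,0]},{"translation":[0,0,0],"twist":[0,0,0]},{"translation":[0,0,0],"twist":[0,0,0]},{"translation":[0,0,0],"twist":[0,0,0]},{"translation":[0,0,0],"twist":[0,0,0]},{"translation":[0,0,0],"twist":[0,0,0]}], "gripper": 1}}

```text
clock: 5.48
tool_pos: [0.5152, -0.0589, 0.1909]
eef_rot: [-2.908, -1.188, 0.0]
wrist_force: [-0.2, 0.0, -0.0]
width: 1.0
finger_force: 0.0
```

Emit:
{"fn": "drive_tool", "kwargs": {"deltas": [{"translation":[0,0,-20],"twist":[0,0,0]},{"translation":[0,0,-50],"twist":[0,0,0]},{"translation":[0,0,-80],"twist":[0,0,0]},{"translation":[0,0,-110],"twist":[0,0,0]},{"translation":[0,0,-110],"twist":[0,0,0]},{"translation":[0,0,-110],"twist":[0,0,0]}]}}

```text
clock: 5.98
tool_pos: [0.5159, -0.059, 0.3027]
eef_rot: [2.906, 1.188, 0.006]
wrist_force: [-0.3, -0.3, -0.8]
width: 1.002
finger_force: 0.0
```

```bash
python3 - <<'E'
from h import *
st()
S=shot('side','side2');T=shot('top','top2')
print(*[p for p in [atz(dict(np.load('pics/top0.npz')),227.4,196,.098)]])
def cr(c,x,y,w,h):return cv2.resize(c['img'][y:y+h,x:x+w],(400,300),interpolation=cv2.INTER_CUBIC)
cv2.imwrite('pics/c2.png',np.hstack([cr(T,200,180,60,45),cr(S,290,190,60,45)])[:,:,::-1])
# knob: dark pixels in both views
i=T['img'][185:208,218:242].max(2).astype(float);m=np.clip((90-i)/60,0,1)*(i<90);y,x=np.mgrid[185:208,218:242]
k=[(m*x).sum()/m.sum(),(m*y).sum()/m.sum()];print('knobpx',k,m.sum(),atz(T,*k,.092))
for p in([.518,.271],[.519,.276]):
    print(p,'top',[proj(T,[*p,z]).round(1).tolist() for z in(.064,.098)],'side',[proj(S,[*p,z]).round(1).tolist() for z in(0,.064,.098)])
ws=(300,188,25,28)
r=fit([(S,brass(S,ws),ws)],[p-[0,0,.001] for p in WING],[[.515,-.059,a] for a in(.6,.8,1.1)]);print('plug',r.x,r.fun)
rel([.518,-.059+.1,.37],0.776)
E
```

```text
t 5.98 pos [ 0.5159 -0.059   0.3027] psi 0.776 tilt [ 0.004 -0.   ] F [-0.3 -0.3 -0.8] M [ 0.006  0.017 -0.015] w 1.002 ff 0.0 q [-0.14  0.23  1.69  0.    1.21  0.66]
[0.51725569 0.27082342 0.098     ]
knobpx [np.float64(227.3643617021277), np.float64(195.79609929078015)] 18.8 [0.51819251 0.27204315 0.092     ]
[0.518, 0.271] top [[229.3, 196.3], [227.3, 195.8]] side [[345.6, 181.9], [346.0, 168.6], [346.2, 161.3]]
[0.519, 0.276] top [[227.7, 196.0], [225.7, 195.4]] side [[346.2, 181.2], [346.7, 168.0], [346.9, 160.7]]
plug [ 0.51509783 -0.05827034  1.11267534] 11.570793185763888
trans [ 72.2 -69.1 -69.9] twist [-0.001  0.001 -0.   ]
```

View pics/c2.png

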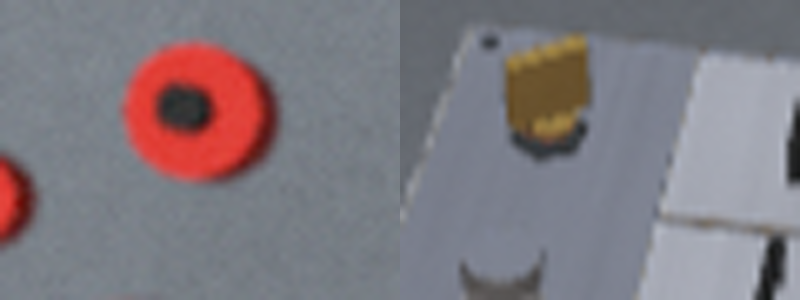

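Crop: in the top view the middle cap's knob is at pixel (227.4,195.8), which puts the axis at about (0.518, 0.2715). In the side view the wing has turned and stands clear. Next I go for the cap.

Emit:
{"fn": "drive_tool", "kwargs": {"deltas": [{"translation":[29,-29,0],"twist":[0,0,0]},{"translation":[58,-58,0],"twist":[0,0,0]},{"translation":[87,-88,0],"twist":[0,0,0]},{"translation":[116,-117,10],"twist":[0,0,0]},{"translation":[145,-146,30],"twist":[0,0,0]},{"translation":[174,-176,50],"twist":[0,0,0]},{"translation":[203,-205,75],"twist":[0,0,0]},{"translation":[233,-234,95],"twist":[0,0,0]}]}}

```text
clock: 6.75
tool_pos: [0.5159, 0.2547, 0.2121]
eef_rot: [2.908, 1.189, -0.006]
wrist_force: [0.4, -0.2, 0.6]
width: 1.004
finger_force: 0.0
```

Emit:
{"fn": "drive_tool", "kwargs": {"deltas": [{"translation":[0,0,0],"twist":[0,0,0]},{"translation":[0,0,0],"twist":[0,0,0]},{"translation":[0,0,0],"twist":[0,0,0]}]}}

```text
clock: 7.0
tool_pos: [0.5169, 0.253, 0.2138]
eef_rot: [2.907, 1.189, -0.004]
wrist_force: [-0.1, -0.5, 0.3]
width: 1.001
finger_force: 0.0
```

```bash
python3 - <<'E'
from h import *
st();rel([.518,.2715,.1415],.776)
S=shot('side','side3')
cv2.imwrite('pics/c3.png',cv2.resize(S['img'][110:210,290:420],(780,600),interpolation=cv2.INTER_CUBIC)[:,:,::-1])
E
```

```text
t 7.0 pos [0.5169 0.253  0.2138] psi 0.776 tilt [-0.002 -0.002] F [-0.1 -0.5  0.3] M [-0.026  0.012 -0.011] w 1.001 ff 0.0 q [ 0.44  0.39  1.7  -0.    1.06  1.23]
trans [ 14.  -12.3  72.2] twist [-0.001  0.003  0.   ]
```

View pics/c3.png

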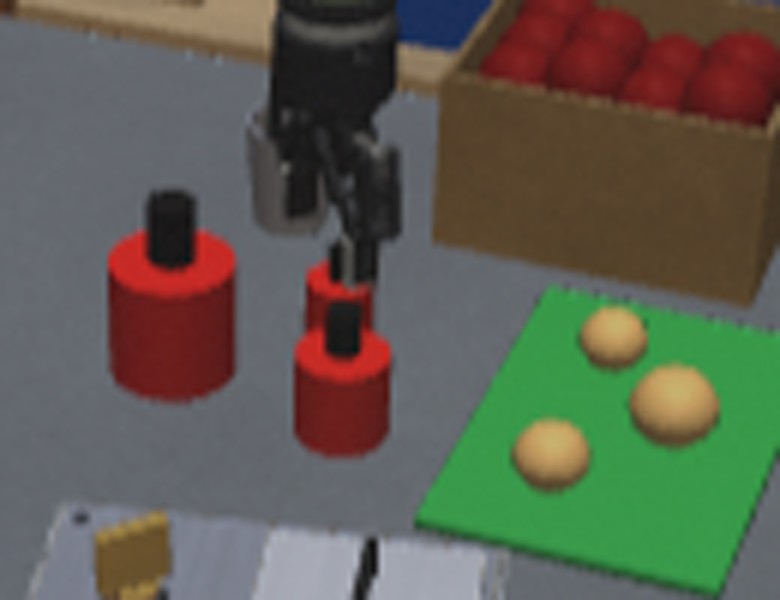

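The gripper is about 19 mm short of the middle cap, whose knob is at crop (344,325). I'll shift it over and then descend.

Emit:
{"fn": "drive_tool", "kwargs": {"deltas": [{"translation":[7,-6,0],"twist":[0,0,0]},{"translation":[14,-12,5],"twist":[0,0,0]},{"translation":[14,-12,25],"twist":[0,0,0]},{"translation":[14,-12,45],"twist":[0,0,0]},{"translation":[14,-12,65],"twist":[0,0,0]},{"translation":[14,-12,72],"twist":[0,0,0]},{"translation":[14,-12,72],"twist":[0,0,0]},{"translation":[14,-12,72],"twist":[0,0,0]}]}}

```text
clock: 7.72
tool_pos: [0.5194, 0.2719, 0.1434]
eef_rot: [-2.908, -1.188, -0.001]
wrist_force: [-0.8, 0.1, -0.1]
width: 1.002
finger_force: 0.0
```

```bash
python3 -c "
from h import *
st();rel([.518,.2715,.1415],.776)"
```

```text
t 7.72 pos [0.5194 0.2719 0.1434] psi 0.775 tilt [0.001 0.001] F [-0.8  0.1 -0.1] M [-0.016 -0.015  0.026] w 1.002 ff 0.0 q [0.46 0.48 1.75 0.   0.91 1.26]
trans [-1.3 -0.6  1.9] twist [ 0.    -0.001 -0.001]
```

Close on the knob, then lift a little.

Emit:
{"fn": "drive_tool", "kwargs": {"deltas": [{"translation":[-1,0,1],"twist":[0,0,0]},{"translation":[-1,0,1],"twist":[0,0,0]},{"translation":[-1,0,1],"twist":[0,0,0]},{"translation":[-1,0,1],"twist":[0,0,0]},{"translation":[-1,0,1],"twist":[0,0,0]},{"translation":[-1,0,1],"twist":[0,0,0]},{"translation":[-1,0,1],"twist":[0,0,0]},{"translation":[-1,0,1],"twist":[0,0,0]}], "gripper": 0, "newtons": 30}}

```text
clock: 8.38
tool_pos: [0.5183, 0.2713, 0.1423]
eef_rot: [-2.908, -1.188, -0.001]
wrist_force: [-0.2, 1.0, 2.6]
width: 0.268
finger_force: 32.1
```

```bash
python3 -c "
from h import *
st()"
```

```text
t 8.38 pos [0.5183 0.2713 0.1423] psi 0.776 tilt [0.001 0.   ] F [-0.2  1.   2.6] M [0.041 0.053 0.008] w 0.268 ff 32.1 q [0.46 0.48 1.76 0.   0.9  1.26]
```

Emit:
{"fn": "drive_tool", "kwargs": {"deltas": [{"translation":[0,0,-10],"twist":[0,0,0]},{"translation":[0,0,-40],"twist":[0,0,0]},{"translation":[0,0,-75],"twist":[0,0,0]},{"translation":[0,0,-110],"twist":[0,0,0]},{"translation":[0,0,-145],"twist":[0,0,0]},{"translation":[0,0,-180],"twist":[0,0,0]},{"translation":[0,0,-200],"twist":[0,0,0]},{"translation":[0,0,-200],"twist":[0,0,0]}]}}

```text
clock: 9.05
tool_pos: [0.5194, 0.2716, 0.3479]
eef_rot: [-2.907, -1.188, -0.017]
wrist_force: [0.9, 0.5, -0.9]
width: 0.268
finger_force: 32.1
```

```bash
python3 -c "
from h import *
st();rel([.5153,-.0589,.345],.776)"
```

```text
t 9.05 pos [0.5194 0.2716 0.3479] psi 0.776 tilt [0.01  0.005] F [ 0.9  0.5 -0.9] M [-0.037 -0.049  0.001] w 0.268 ff 32.1 q [ 0.46  0.31  1.47 -0.    1.35  1.26]
trans [-234.4  233.     1.3] twist [ 0.003 -0.01  -0.   ]
```

Emit:
{"fn": "drive_tool", "kwargs": {"deltas": [{"translation":[-20,20,0],"twist":[0,0,0]},{"translation":[-44,44,0],"twist":[0,0,0]},{"translation":[-68,68,0],"twist":[0,0,0]},{"translation":[-92,92,0],"twist":[0,0,0]},{"translation":[-116,116,0],"twist":[0,0,0]},{"translation":[-140,140,0],"twist":[0,0,0]},{"translation":[-164,164,0],"twist":[0,0,0]},{"translation":[-188,188,0],"twist":[0,0,0]}]}}

```text
clock: 9.72
tool_pos: [0.5146, 0.0036, 0.3405]
eef_rot: [-2.907, -1.188, 0.004]
wrist_force: [-0.2, 0.5, -2.0]
width: 0.27
finger_force: 32.1
```

Emit:
{"fn": "drive_tool", "kwargs": {"deltas": [{"translation":[-20,20,0],"twist":[0,0,0]},{"translation":[-35,35,0],"twist":[0,0,0]},{"translation":[-45,45,0],"twist":[0,0,0]},{"translation":[-45,45,0],"twist":[0,0,0]},{"translation":[-45,45,0],"twist":[0,0,0]},{"translation":[-45,45,0],"twist":[0,0,0]}]}}

```text
clock: 10.22
tool_pos: [0.5147, -0.0579, 0.3411]
eef_rot: [-2.907, -1.188, 0.002]
wrist_force: [0.3, -0.2, -1.6]
width: 0.27
finger_force: 32.1
```

```bash
python3 - <<'E'
from h import *
st();rel([.5153,-.0589,.2424],.776)
S=shot('side','side4')
p=bot.observe()['tool_pos'];zb=p[2]-.1423
print('expected axis px, rim/top:',proj(S,[p[0],p[1],zb]).round(1),proj(S,[p[0],p[1],zb+.064]).round(1))
ws=(290,140,50,50)
r=fit([(S,red(S,ws),ws)],[cyl(.032,zb,zb+.064)],[[p[0],p[1],0]]);print('cap',r.x.round(4),r.fun)
cv2.imwrite('pics/c4.png',cv2.resize(S['img'][120:220,260:390],(780,600),interpolation=cv2.INTER_CUBIC)[:,:,::-1])
E
```

```text
t 10.22 pos [ 0.5147 -0.0579  0.3411] psi 0.776 tilt [-0.002  0.001] F [ 0.3 -0.2 -1.6] M [-0.02  -0.047  0.002] w 0.27 ff 32.1 q [-0.13  0.21  1.63  0.    1.31  0.66]
trans [-0.2  1.3 98.7] twist [-0.002  0.001 -0.   ]
expected axis px, rim/top: [311.3 185.7] [310.9 169.2]
cap [ 0.5162 -0.0531  0.2369] 238.52164930555557
```

View pics/c4.png

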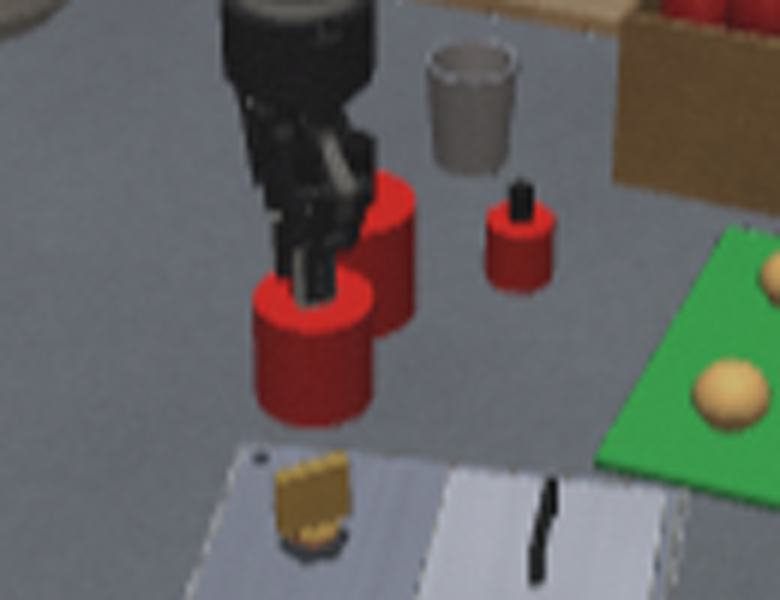

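The cap is held upright, centred at crop x≈314 directly above the collar at x≈314. I'm lowering it.

Emit:
{"fn": "drive_tool", "kwargs": {"deltas": [{"translation":[0,1,10],"twist":[0,0,0]},{"translation":[0,1,22],"twist":[0,0,0]},{"translation":[0,1,34],"twist":[0,0,0]},{"translation":[0,1,46],"twist":[0,0,0]},{"translation":[0,1,58],"twist":[0,0,0]},{"translation":[0,1,70],"twist":[0,0,0]},{"translation":[0,1,82],"twist":[0,0,0]},{"translation":[0,1,90],"twist":[0,0,0]}]}}

```text
clock: 10.93
tool_pos: [0.5151, -0.0582, 0.25]
eef_rot: [-2.906, -1.19, 0.003]
wrist_force: [0.0, 0.0, -1.9]
width: 0.271
finger_force: 32.1
```

```bash
python3 -c "
from h import *
st();rel([.5153,-.0589,.2424],.776)"
```

```text
t 10.93 pos [ 0.5151 -0.0582  0.25  ] psi 0.777 tilt [-0.002  0.001] F [ 0.   0.  -1.9] M [ 0.029  0.006 -0.02 ] w 0.271 ff 32.1 q [-0.13  0.27  1.77  0.    1.1   0.66]
trans [-0.3  0.6  7.6] twist [-0.002  0.001  0.001]
```

Emit:
{"fn": "drive_tool", "kwargs": {"deltas": [{"translation":[0,0,2],"twist":[0,0,0]},{"translation":[0,0,4],"twist":[0,0,0]},{"translation":[0,0,6],"twist":[0,0,0]},{"translation":[0,0,7],"twist":[0,0,0]},{"translation":[0,0,7],"twist":[0,0,0]}]}}

```text
clock: 11.35
tool_pos: [0.5159, -0.0591, 0.2452]
eef_rot: [2.908, 1.188, 0.001]
wrist_force: [0.6, 0.8, -1.5]
width: 0.269
finger_force: 32.0
```

Emit:
{"fn": "drive_tool", "kwargs": {"deltas": [{"translation":[0,0,0.5],"twist":[0,0,0]},{"translation":[0,0,1],"twist":[0,0,0]},{"translation":[0,0,1],"twist":[0,0,0]}]}}

```text
clock: 11.6
tool_pos: [0.5158, -0.0592, 0.2441]
eef_rot: [2.908, 1.188, 0.001]
wrist_force: [-1.8, 0.9, -1.5]
width: 0.268
finger_force: 32.0
```

```bash
python3 -c "
from h import *
st()"
```

```text
t 11.6 pos [ 0.5158 -0.0592  0.2441] psi 0.776 tilt [0. 0.] F [-1.8  0.9 -1.5] M [ 0.024  0.02  -0.008] w 0.268 ff 32.0 q [-0.14  0.28  1.78  0.    1.08  0.66]
```

Emit:
{"fn": "drive_tool", "kwargs": {"deltas": [{"translation":[0,0,0.5],"twist":[0,0,0]},{"translation":[0,0,1],"twist":[0,0,0]},{"translation":[0,0,1.5],"twist":[0,0,0]},{"translation":[0,0,1.5],"twist":[0,0,0]}]}}

```text
clock: 11.93
tool_pos: [0.5158, -0.0591, 0.2424]
eef_rot: [-2.908, -1.188, -0.0]
wrist_force: [-0.8, 0.1, -1.1]
width: 0.269
finger_force: 32.1
```

Emit:
{"fn": "drive_tool", "kwargs": {"deltas": [{"translation":[0,0,0.5],"twist":[0,0,0]},{"translation":[0,0,0.5],"twist":[0,0,0]}]}}

```text
clock: 12.1
tool_pos: [0.5158, -0.0591, 0.2423]
eef_rot: [2.908, 1.188, 0.001]
wrist_force: [-1.3, 0.5, 1.3]
width: 0.267
finger_force: 32.4
```

```bash
python3 -c "
from h import *
st()"
```

```text
t 12.1 pos [ 0.5158 -0.0591  0.2423] psi 0.776 tilt [0. 0.] F [-1.3  0.5  1.3] M [ 0.034  0.128 -0.003] w 0.267 ff 32.4 q [-0.14  0.28  1.79  0.    1.07  0.66]
```

Contact on the deck at the expected height (TCP z = 0.2423). Release and retreat.

Emit:
{"fn": "drive_tool", "kwargs": {"deltas": [{"translation":[0,0,0],"twist":[0,0,0]},{"translation":[0,0,0],"twist":[0,0,0]},{"translation":[0,0,0],"twist":[0,0,0]},{"translation":[0,0,0],"twist":[0,0,0]},{"translation":[0,0,0],"twist":[0,0,0]},{"translation":[0,0,0],"twist":[0,0,0]},{"translation":[0,0,0],"twist":[0,0,0]},{"translation":[0,0,0],"twist":[0,0,0]}], "gripper": 1}}

```text
clock: 12.77
tool_pos: [0.5158, -0.0591, 0.2419]
eef_rot: [-2.908, -1.188, -0.0]
wrist_force: [-0.9, -0.4, 0.5]
width: 1.005
finger_force: 0.0
```

Emit:
{"fn": "drive_tool", "kwargs": {"deltas": [{"translation":[0,0,-20],"twist":[0,0,0]},{"translation":[0,0,-50],"twist":[0,0,0]},{"translation":[0,0,-80],"twist":[0,0,0]},{"translation":[0,0,-110],"twist":[0,0,0]},{"translation":[0,0,-120],"twist":[0,0,0]},{"translation":[0,0,-120],"twist":[0,0,0]},{"translation":[0,0,-120],"twist":[0,0,0]}]}}

```text
clock: 13.35
tool_pos: [0.5155, -0.0591, 0.3614]
eef_rot: [-2.908, -1.188, 0.001]
wrist_force: [0.8, 0.2, 0.3]
width: 0.997
finger_force: 0.0
```

```bash
python3 - <<'E'
from h import *
st()
S=shot('side','side5')
cv2.imwrite('pics/c5.png',cv2.resize(S['img'][120:280,240:440],(750,600),interpolation=cv2.INTER_CUBIC)[:,:,::-1])
E
```

```text
t 13.35 pos [ 0.5155 -0.0591  0.3614] psi 0.776 tilt [-0.  0.] F [0.8 0.2 0.3] M [ 0.004  0.033 -0.034] w 0.997 ff 0.0 q [-0.14  0.2   1.59  0.    1.36  0.66]
```

View pics/c5.png

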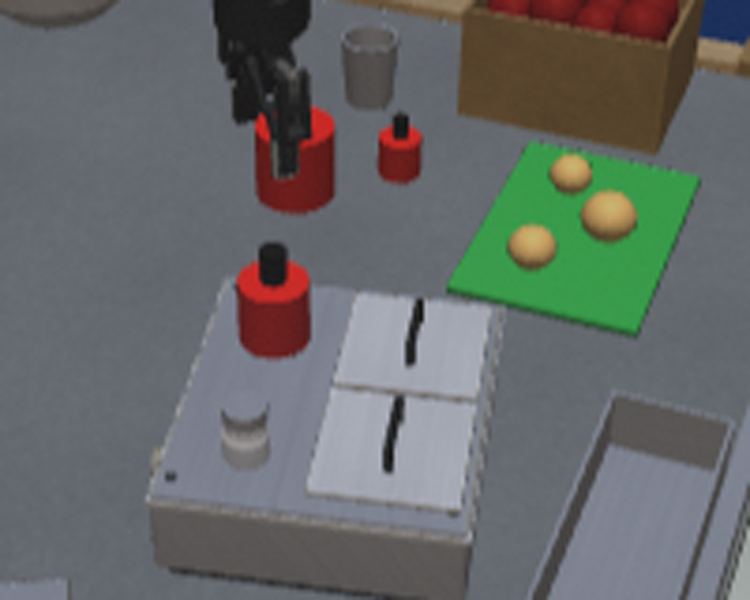

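The cap stands upright on the deck over the plug at crop (273,310). The gripper is clear above it and everything else is in place.

```bash
python3 -c "
from h import *
print(job_done())"
```

```text
the job is handed in; nothing more can be done
None
```

I turned the plug clockwise to about 0.45 N m (last reading 0.443 while turning), set the middle-sized red cap upright over it on the deck, and handed the job in at about 13 s with the gripper clear.

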